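Ready the coil winder for a bobbin swap

TASK

Get the coil winder ready for a bobbin swap: first wind the key on top of the green wire take-up clockwise, in several part turns, until it is fully wound at its stop. Then squeeze the red release button on the side of the winder's telescoping tailstock grip, pull the grip straight out past its first stop to its second stop, and finish while still squeezing and holding it fully out against its spring, so that a workmate can swap the bobbin. Leave the glass tube, terminal strip, bracket and dial knob where they are.

Things in the scene. Friction and masses are not known exactly. Their poses are not given: they have to be found in the camera images.
- winder: Dark cast-iron coil winder, fixed. Origin on the desk below the grip's centre when fully in. x axis = winding axis, 110 mm up, pointing away from the grip; the grip pulls out to -x, roughly towards the robot. Bed 90 mm wide, 22 high, x 45 to 385 mm; tailstock block x 47 to 102, 64 wide, 138 high; headstock x 285 to 345, 150 high; copper bobbin; crank at the far end to 187 mm high.
- grip: Aluminium tailstock grip: block 44 x 34 x 34 mm (along winder x, y, z) with a 50 mm flange disc, 8 mm thick, on its outer (-x) end; 61 mm from flange to the catch plate on the tailstock when in. Origin at the block's centre, 110 mm above the desk; axes as the winder's. Slides only along x. Squeezed across y from above, the button goes in too: 41 mm wide with button out, 35 mm in.
- grip_center (a point): Centre of the grip block (same point as grip), moving with it.
- release_face (a point): Centre of the outer face of the red release button (24 x 24 mm) on the grip's +y side, 24 mm from the grip's centre with the button out, 18 mm when fully in; it moves with the button and grip.
- release (a joint): Travel of the red button into the grip, m: 0 out, 0.006 fully in; its spring needs about 2.4 N to start and 6 N to be fully in. A catch blocks the grip until the button is in by more than about 0.004; let go and the button springs out.
- sleeve (a joint): First section of the telescope (brass sleeve out of the tailstock), m: 0 in, 0.045 at its stop, which is the first stop. Spring pull 3 to 5 N. It comes out first.
- quill (a joint): Second section (steel rod with the grip, out of the sleeve), m: 0 in, 0.045 at its stop, which is the second stop. Spring pull 7 to 9 N, so it starts after the sleeve has reached its stop. The grip's total travel is sleeve + quill, 90 mm when fully out; springs draw it back in when let go.
- takeup: Green wire take-up box, 100 x 100 mm foot, 60 mm high, screwed to the desk. Origin on the desk under its centre, where the key's upright axis is. At its +x side it carries a small wire reel reaching 61 mm from the centre; z is up.
- key_grip (a point): Centre of the brass key's flat blade, on the key's upright axis, 91 mm above the desk. The blade is 42 mm long, 10 mm thick and 30 mm high (76 to 106 mm above the desk). The point's x axis runs along the blade's length, towards the wing with a red mark on top.
- key (a joint): Key angle, rad: 0 slack with the blade along the take-up's x axis (red mark towards +x), growing clockwise seen from above, 2.9 at its stop when fully wound. It needs about 0.1 N m and stays where it is left.
- tube: Glass valve with black base, standing, 48 mm in diameter, 94 mm high. Origin under its centre. Loose.
- strip: Brown bakelite terminal strip with brass studs, 24 x 90 mm (x, y), 17 mm high, lying flat. Origin under its centre. Loose.
- bracket: Steel angle bracket, foot 40 x 45 mm, one leg 40 mm high at its +x edge. Origin under its foot's centre. Loose.
- dial: Chrome dial knob with black skirt, 48 mm in diameter, 22 mm high. Origin under its centre. Loose.
Not all that is in view belongs to the job. Of the things like the takeup, leave any that is blue; of the rest the smaller one is meant.

How it is judged:
By the outcome, as a careful person would: the job done as asked, in the order asked, and still so for the second after the job is handed in, while the arm keeps its last pose, push and grip.
It also fails if it takes over 64 s, if anything falls off the work surface, if the arm or the gripper's body presses on something with over 40 N, if the wrist force passes 120 N, or if a joint passes its speed limit or range.

ROBOT

A 6-joint arm with a two-finger parallel gripper is mounted at the origin on the work surface. World frame = base frame: x ahead of the robot, y to its left, z up, the work surface at z = 0. Lengths are in m, angles in rad, forces in N, time in s.
With the tool pointing down it reaches from about 0.3 to 0.775 m from the base axis. Payload 14.6 kg.
Tool frame: the origin (TCP) lies midway between the tips of the shut fingers; the grasp point (between the pads) lies 19 mm behind it (ctrl.grip_depth is the distance from the TCP to the grasp point, in m); z points along the fingers, x is the direction in which the jaws open and shut, and the axes are right-handed (so a half turn about z gives the same grasp; the last joint's range is limited). The gripper opens to 94 mm and grips with 3 to 60 N. Pads are 16 mm wide; open, the fingers measure 119 mm over their backs; the gripper's body (75 mm by 177 mm) begins 78 mm behind the grasp point.
Start: joints at [-1.276, 0.3, 1.521, -0, 1.321, -0.067], TCP at [0.195, -0.514, 0.205] pointing down, gripper open.
Joint ranges: [-3.03, 3.03], [-0.79, 2.21], [0.23, 2.52], [-1.04, 4.18], [0, 3.07], [-2.55, 2.55]. Speed limits (rad/s): [2.22, 2.22, 2.57, 3.14, 3.14, 3.14].

INTERFACE

Orientations are given as [roll, pitch, yaw] about the fixed x, y, z axes, in that order (R = Rz(yaw) Ry(pitch) Rx(roll)).
In Python, from station import ctrl gives the robot as it stands.
- The arm moves only by the tool play_rows, never from a script. Its argument "steps" is a list that holds one entry, the list of rows, each a list of 7 numbers: the shift along the tool's x, y, z in cm, then the turn, a rotation vector about the tool's x, y, z in rad, then the opening, from 0 (shut) to 1 (fully open). In form: [[[x, y, z, ax, ay, az, hand], ...]]. A call has 1 to 20 rows; each row is the pose to reach, as a shift and turn from the pose measured when the call began, along the tool's axes at that moment; what a row does not reach only later rows make up. A row lasts 1/12 s, in which the tool goes at most 41.7 mm and 7.16 degrees, less where a joint would pass 70% of its speed; a pose out of reach is approached as far as the arm can. A call with a gripper value outside its range is refused whole. The fingers move at their own pace and stop on an object; "force" is the grip in N (left out, the last holds). Time passes only in rows, so rows that repeat a pose let the fingers close. It gives the time, the measured TCP pose, the force and the opening at its end, in the units of the state.
- ctrl.get_obs(): the state, without advancing time (a new reading comes with each control period).
- ctrl.camera(name): name is "scene" or "top" or "wrist"; returns a dict with "frame" (420x560x3 uint8, blue, green, red), "fovy" (degrees; the focal length in pixels is half the picture's height over the tangent of half this angle, whatever the lens; pixels are square), "cx", "cy" (the principal point, pixels), "world_to_cam" (4x4, takes a point from world to camera coordinates). Camera axes: x right, y up, looking along -z (the intrinsics and any distortion apply to the point x, -y, -z); pixel columns grow to the right and rows downward; lengths in m; the calibration is good to about 2 mm. A picture is of the moment at which its call begins. There is no depth.
- ctrl.hand_in(): hands the job in, once; it reports no verdict.
The state is a dict: "time_s": time; "qpos": joint angles; "joint_vel": joint speeds; "tau": joint torques, N m; "ee_pos": TCP position; "eef_rot": TCP orientation; "force": force on the tool from outside, world axes, zero at the start; "moment": the same for the moment, N m; "grip_width": finger opening in m.
Only numpy, scipy, OpenCV 4.12 (cv2) and the standard library are available. Lean on these libraries where they do the work, as an engineer would, in place of code of your own. Each camera call takes 0.05 s, during which the arm holds its last target. There are 200 camera calls.

## Working session

There is one attempt and no reset: what is moved stays moved. The work goes in short steps, Python scripts to look and compute and a tool call to move; the robot and the scene stay as the last step left them, time stands still between calls to the robot, and variables do not carry over. Pictures are saved under pics/ and viewed, about 8 in all and at most 12, crops included, and the job is handed in when it is done.

Besides the shell and the picture viewer there is one more tool, called after ">>>" as name(argument=value, ...) on one line, values as JSON. play_rows: Moves the arm, as the interface text tells. Its arguments: {"type":"object","properties":{"steps":{"type":"array"},"force":{"type":"number"}},"required":["steps"]}

```bash
ls; mkdir -p pics; python3 - <<'E'
from station import ctrl
import cv2,numpy as np
o=ctrl.get_obs();print(o)
for n in("scene","top"):
    c=ctrl.camera(n);cv2.imwrite(f"pics/{n}0.png",c["frame"]);print(n,{k:v for k,v in c.items() if k!="frame"})
print(ctrl.grip_depth)
E
```

```text
pics
{'time_s': 0.0, 'qpos': array([-1.27560366e+00,  3.00478697e-01,  1.52160345e+00,  9.11875542e-06,
        1.32069044e+00, -6.65874348e-02]), 'joint_vel': array([-0.00041747, -0.00049866,  0.00101413,  0.00035175, -0.00080742,
       -0.00033632]), 'tau': array([-2.76929022e-03, -5.31802976e+01, -3.52739382e+01,  7.07623176e-02,
        2.43918254e-02, -8.99471388e-05]), 'ee_pos': array([ 0.19459406, -0.51413643,  0.2048727 ]), 'eef_rot': array([-3.14150533e+00,  1.17672765e-03, -1.20901844e+00]), 'force': array([0.10606181, 0.22674749, 0.83356104]), 'moment': array([ 0.01349423, -0.0228842 , -0.02488302]), 'grip_width': 0.09392660785317934}
scene {'fovy': 52.263086070701846, 'cx': 281.5440512210261, 'cy': 204.25085249913016, 'world_to_cam': array([[-0.2557411 ,  0.96663039,  0.01490556,  0.12555726],
       [-0.72734716, -0.20254498,  0.65569935,  0.38264234],
       [ 0.63683797,  0.15684775,  0.75487495, -1.35388681],
       [ 0.        ,  0.        ,  0.        ,  1.        ]])}
top {'fovy': 55.24846525346693, 'cx': 279.6092029193347, 'cy': 213.3073292629566, 'world_to_cam': array([[-0.00428302, -0.99965223,  0.0260208 ,  0.017398  ],
       [ 0.99391022, -0.00139034,  0.11018408, -0.63615738],
       [-0.11010959,  0.02633426,  0.99357052, -1.00343377],
       [ 0.        ,  0.        ,  0.        ,  1.        ]])}
0.0188
```

View pics/scene0.png

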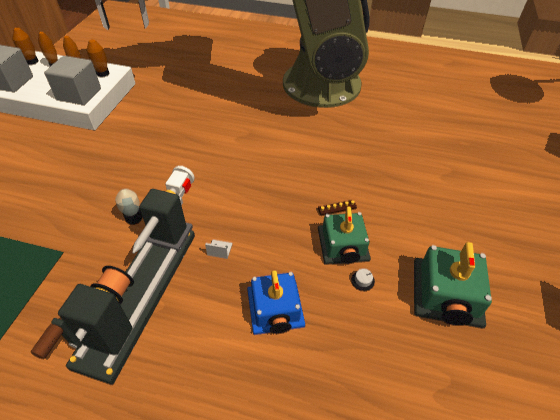

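View pics/top0.png

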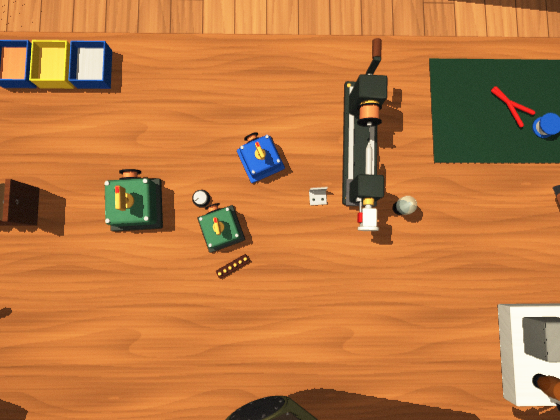

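Top view: the small green take-up is at (221,228), the big green one at (133,203), and the blue one at (260,157). The smaller green one is meant. The grip with its red button is at top (368,217) and scene (180,183).

```bash
cat > h.py <<'E'
import cv2,numpy as np
from station import ctrl
def ray(c,u,v):
    f=210/np.tan(np.radians(c["fovy"]/2));W=c["world_to_cam"];R=W[:3,:3]
    d=R.T@np.array([(u-c["cx"])/f,-(v-c["cy"])/f,-1]);return -R.T@W[:3,3],d/np.linalg.norm(d)
def plane(c,u,v,z):
    o,d=ray(c,u,v);return o+d*(z-o[2])/d[2]
def tri(c1,p1,c2,p2):
    o1,d1=ray(c1,*p1);o2,d2=ray(c2,*p2)
    s=np.linalg.lstsq(np.c_[d1,-d2],o2-o1,rcond=None)[0]
    a=o1+s[0]*d1;b=o2+s[1]*d2;return (a+b)/2,np.linalg.norm(a-b)
def proj(c,p):
    f=210/np.tan(np.radians(c["fovy"]/2));q=c["world_to_cam"]@np.r_[p,1]
    return c["cx"]-f*q[0]/q[2],c["cy"]+f*q[1]/q[2]
def blobs(fr,lo,hi,box=None,amin=15):
    m=cv2.inRange(cv2.cvtColor(fr,cv2.COLOR_BGR2HSV),np.array(lo),np.array(hi))
    if box:
        k=np.zeros_like(m);x0,y0,x1,y1=box;k[y0:y1,x0:x1]=255;m&=k
    cs,_=cv2.findContours(m,cv2.RETR_EXTERNAL,cv2.CHAIN_APPROX_NONE)
    return m,sorted([c for c in cs if cv2.contourArea(c)>=amin],key=cv2.contourArea,reverse=True)
def cen(c): M=cv2.moments(c);return M["m10"]/M["m00"],M["m01"]/M["m00"]
E
python3 - <<'E'
from h import *
np.set_printoptions(precision=4,suppress=True)
S=ctrl.camera("scene");T=ctrl.camera("top")
def show(nm,c,lo,hi,box,a=8):
    m,b=blobs(c["frame"],lo,hi,box,a)
    for x in b[:4]: print(nm,np.round(cen(x),1),cv2.contourArea(x),[np.round(v,1) for v in cv2.minAreaRect(x)])
    return b
g=show("T green",T,(40,60,20),(90,255,255),(190,195,255,260))
k=show("T key",T,(18,120,120),(35,255,255),(190,195,255,260))
k2=show("S key",S,(18,120,120),(35,255,255),(310,195,380,270))
r=show("T red",T,(0,200,120),(5,255,255),(340,190,390,240),4); r+=show("T red2",T,(172,150,100),(180,255,255),(340,190,390,240),4)
r2=show("S red",S,(0,200,120),(5,255,255),(160,160,200,205),4)
w=show("T white",T,(0,0,170),(180,60,255),(340,190,390,240)); w2=show("S white",S,(0,0,170),(180,60,255),(160,160,200,205))
for a in cv2.boxPoints(cv2.minAreaRect(g[0])): print("gc",plane(T,*a,0.06))
print("key",plane(T,*cen(k[0]),0.106),tri(T,cen(k[0]),S,cen(k2[0])))
if r and r2: print("red",tri(T,cen(r[0]),S,cen(r2[0])))
if w and w2: print("white",tri(T,cen(w[0]),S,cen(w2[0])))
f=lambda c,x0,y0:cv2.resize(c["frame"][y0:y0+60,x0:x0+80],None,fx=5,fy=5,interpolation=cv2.INTER_CUBIC)
cv2.imwrite("pics/crop1.png",np.vstack([np.hstack([f(T,181,198),f(T,330,180)]),np.hstack([f(S,306,200),f(S,140,155)])]))
E
```

```text
T green [219.5 227.5] 1067.0 [array([219.3, 227.3]), array([34.8, 34.5]), np.float64(71.6)]
T key [217.5 227.6] 67.0 [array([218., 228.]), array([12., 10.]), np.float64(90.0)]
S key [347.5 227.1] 68.0 [array([347., 227.]), array([10., 12.]), np.float64(90.0)]
S key [348.4 210. ] 34.0 [array([348.3, 210.7]), array([18.1,  4.8]), np.float64(83.3)]
T red [359.3 217.7] 29.5 [array([359. , 217.5]), array([9., 4.]), np.float64(90.0)]
S red [186.6 184.8] 55.5 [array([186.3, 185.2]), array([ 7.2, 13. ]), np.float64(31.0)]
T white [368.6 218.5] 303.0 [array([367.5, 217. ]), array([24., 19.]), np.float64(90.0)]
S white [178.3 177.6] 275.5 [array([179.4, 178.7]), array([20.1, 25.8]), np.float64(39.5)]
gc [0.6264 0.2226 0.06  ]
gc [0.6539 0.1411 0.06  ]
gc [0.5707 0.1129 0.06  ]
gc [0.5438 0.1939 0.06  ]
key [0.5942 0.166  0.106 ] (array([0.5978, 0.1716, 0.059 ]), np.float64(0.0008747402591295059))
red (array([ 0.6173, -0.1753,  0.1097]), np.float64(0.0016357789867693484))
white (array([ 0.6137, -0.194 ,  0.1227]), np.float64(0.00044044175458292763))
```

View pics/crop1.png

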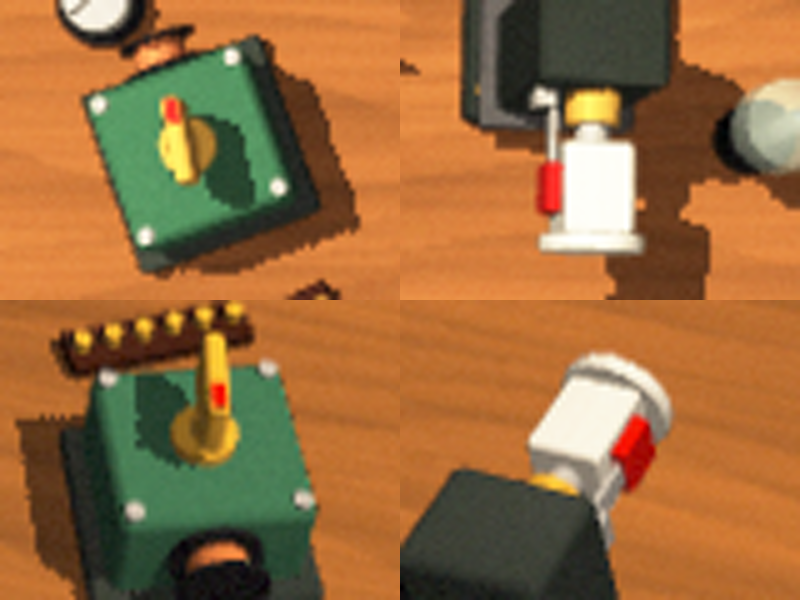

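The choice holds up in the crop: it is the smaller green box, with its red mark at top (215,220) towards the reel. On the grip, the button is on the left (+y) side, at top (359,218). Now moving above the key.

>>> play_rows(steps=[[[-49.5,-61.5,0,0,0,-1.5,0.6],[-49.5,-61.5,0,0,0,-1.5,0.6],[-49.5,-61.5,0,0,0,-1.5,0.6],[-49.5,-61.5,0,0,0,-1.5,0.6],[-49.5,-61.5,0,0,0,-1.5,0.6],[-49.5,-61.5,0,0,0,-1.5,0.6],[-49.5,-61.5,0,0,0,-1.5,0.6],[-49.5,-61.5,0,0,0,-1.5,0.6],[-49.5,-61.5,0,0,0,-1.5,0.6],[-49.5,-61.5,0,0,0,-1.5,0.6],[-49.5,-61.5,0,0,0,-1.5,0.6],[-49.5,-61.5,0,0,0,-1.5,0.6],[-49.5,-61.5,0,0,0,-1.5,0.6],[-49.5,-61.5,0,0,0,-1.5,0.6],[-49.5,-61.5,0,0,0,-1.5,0.6],[-49.5,-61.5,0,0,0,-1.5,0.6],[-49.5,-61.5,0,0,0,-1.5,0.6],[-49.5,-61.5,0,0,0,-1.5,0.6],[-49.5,-61.5,0,0,0,-1.5,0.6],[-49.5,-61.5,0,0,0,-1.5,0.6]]])

```text
time_s: 1.87
ee_pos: [0.5958, 0.1715, 0.2038]
eef_rot: [-3.14, 0.001, 0.295]
force: [-1.9, -1.2, -1.2]
grip_width: 0.0563
```

>>> play_rows(steps=[[[0,0,0,0,0,-1.53,0.6],[0,0,0,0,0,-1.53,0.6],[0,0,0,0,0,-1.53,0.6],[0,0,0,0,0,-1.53,0.6],[0,0,0,0,0,-1.53,0.6],[0,0,0,0,0,-1.53,0.6],[0,0,0,0,0,-1.53,0.6],[0,0,0,0,0,-1.53,0.6],[0,0,0,0,0,-1.53,0.6],[0,0,0,0,0,-1.53,0.6],[0,0,0,0,0,-1.53,0.6],[0,0,0,0,0,-1.53,0.6],[0,0,0,0,0,-1.53,0.6],[0,0,0,0,0,-1.53,0.6]]])

```text
time_s: 3.03
ee_pos: [0.5957, 0.1713, 0.2037]
eef_rot: [-3.14, -0.001, 1.827]
force: [-0.9, 0.4, -0.7]
grip_width: 0.0564
```

```bash
python3 - <<'E'
from h import *
o=ctrl.get_obs();print(o["ee_pos"],o["eef_rot"],o["qpos"])
c=ctrl.camera("wrist");cv2.imwrite("pics/w1.png",c["frame"]);np.set_printoptions(precision=4,suppress=True)
for z in(.106,.091,.06): print(proj(c,np.r_[.595,.167,z]))
for lo,hi in(((15,110,90),(35,255,255)),((0,200,120),(6,255,255)),((172,150,100),(180,255,255))):
  m,b=blobs(c["frame"],lo,hi)
  for x in b[:4]: print(lo,np.round(cen(x),1),cv2.contourArea(x),plane(c,*cen(x),.106))
E
```

```text
[0.59572455 0.17126123 0.20366489] [-3.13989158e+00 -1.48418736e-03  1.82656122e+00] [ 2.20232057e-01  4.59671833e-01  1.30666426e+00  1.44995722e-03
  1.37700949e+00 -1.60661090e+00]
(np.float64(276.3230245258493), np.float64(208.15395862810144))
(np.float64(276.4985106623949), np.float64(203.9958089979234))
(np.float64(276.8130601803745), np.float64(196.54254808736582))
(15, 110, 90) [421.3 179.9] 12759.5 [0.5351 0.289  0.106 ]
(15, 110, 90) [306.2  63. ] 9472.5 [0.4675 0.1596 0.106 ]
(15, 110, 90) [194.  229.8] 7234.0 [0.6361 0.0958 0.106 ]
(15, 110, 90) [352.5 407. ] 5071.5 [0.805  0.3126 0.106 ]
(0, 200, 120) [274.9 226.4] 34.0 [0.613  0.1702 0.106 ]
```

View pics/w1.png

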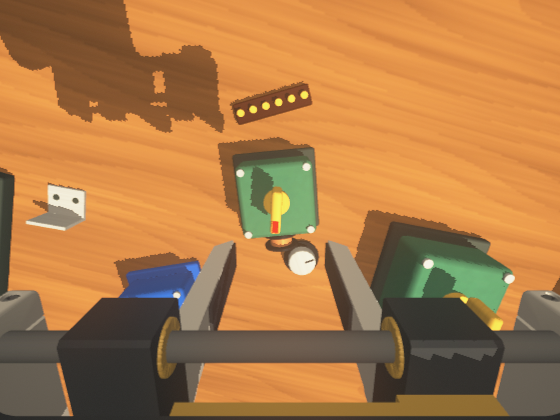

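```bash
python3 - <<'E'
from h import *
np.set_printoptions(precision=4,suppress=True)
c=ctrl.camera("wrist")
m,b=blobs(c["frame"],(0,0,150),(180,90,255),(225,150,325,245),5)
P=[plane(c,*cen(x),.061) for x in b]
for x,p in zip(b,P): print("white",np.round(cen(x),1),cv2.contourArea(x),p)
m,b=blobs(c["frame"],(18,110,60),(35,255,255),(240,175,312,243),5)
for x in b:print("yel",np.round(cen(x),1),cv2.contourArea(x),cv2.minAreaRect(x))
cv2.imwrite("pics/c2.png",cv2.resize(c["frame"][140:245,225:325],None,fx=6,fy=5.7,interpolation=cv2.INTER_CUBIC)) if 0 else cv2.imwrite("pics/c2.png",cv2.resize(c["frame"][140:250,220:330],(600,600),interpolation=cv2.INTER_CUBIC))
E
```

```text
white [281.7 200.6] 3253.0 [0.5978 0.1733 0.061 ]
white [229.1 242.8] 15.0 [0.6606 0.1281 0.061 ]
yel [276.1 203.7] 624.5 ((278.95184326171875, 207.91058349609375), (42.46580123901367, 26.414134979248047), 61.69924545288086)
yel [284.3 240.7] 14.5 ((284.0, 240.5), (3.0, 6.0), 90.0)
```

View pics/c2.png

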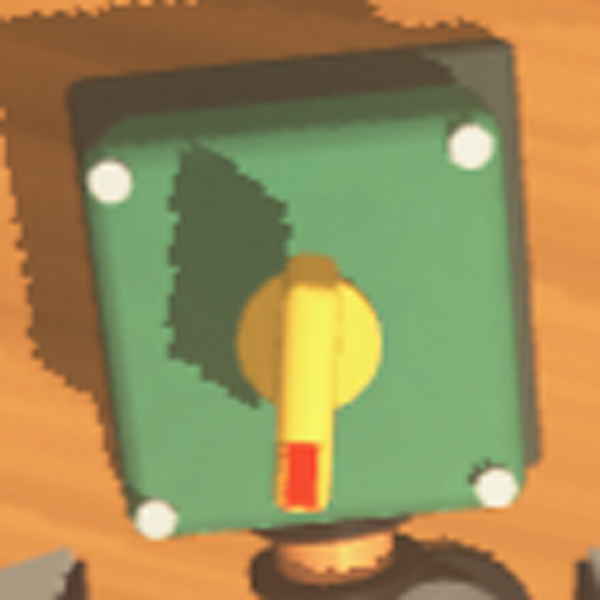

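```bash
python3 - <<'E'
from h import *
np.set_printoptions(precision=4,suppress=True)
c=ctrl.camera("wrist")
q=lambda a,b,z:plane(c,220+a/5.4545,140+b/5.4545,z)
s=np.array([q(*p,.062) for p in((110,182),(470,147),(497,487),(155,520))]);print(s,s.mean(0),"sides",np.linalg.norm(s-np.roll(s,1,0),axis=1))
d=(s[2]+s[3]-s[0]-s[1]);print("takeup yaw",np.arctan2(d[1],d[0]))
a,b=q(312,283,.106),q(302,510,.106);print(a,b,(a+b)/2,np.linalg.norm(a-b),"blade yaw",np.arctan2(*(b-a)[1::-1]))
print("boss",q(310,340,.062))
E
```

```text
[[0.5799 0.1232 0.062 ]
 [0.5558 0.1889 0.062 ]
 [0.6214 0.2133 0.062 ]
 [0.6459 0.1472 0.062 ]] [0.6007 0.1682 0.062 ] sides [0.0703 0.07   0.0699 0.0705]
takeup yaw 0.352246268112106
[0.5796 0.164  0.106 ] [0.62   0.1725 0.106 ] [0.5998 0.1682 0.106 ] 0.04121768233832106 blade yaw 0.20748417753355158
boss [0.6008 0.1686 0.062 ]
```

>>> play_rows(steps=[[[-0.4,0.4,4,0,0,0.05,0.6],[-0.4,0.4,7,0,0,0.05,0.6],[-0.4,0.4,10,0,0,0.05,0.6],[-0.4,0.4,12,0,0,0.05,0.6],[-0.4,0.4,13.1,0,0,0.05,0.6],[-0.4,0.4,13.1,0,0,0.05,0.6],[-0.4,0.4,13.1,0,0,0.05,0.4],[-0.4,0.4,13.1,0,0,0.05,0],[-0.4,0.4,13.1,0,0,0.05,0],[-0.4,0.4,13.1,0,0,0.05,0],[-0.4,0.4,13.1,0,0,0.05,0],[-0.4,0.4,13.1,0,0,0.05,0],[-0.4,0.4,13.1,0,0,0.05,0]]], force=45)

```text
time_s: 4.27
ee_pos: [0.6005, 0.1687, 0.073]
eef_rot: [-3.14, -0.001, 1.773]
force: [-1.2, 0.2, 0.3]
grip_width: 0.0131
```

>>> play_rows(steps=[[[0,0,0,0,0,0,0],[0,0,0,0,0,0,0],[0,0,0,0,0,0,0],[0,0,0,0,0,0.08,0],[0,0,0,0,0,0.16,0],[0,0,0,0,0,0.24,0],[0,0,0,0,0,0.32,0],[0,0,0,0,0,0.4,0],[0,0,0,0,0,0.48,0],[0,0,0,0,0,0.56,0],[0,0,0,0,0,0.64,0],[0,0,0,0,0,0.72,0],[0,0,0,0,0,0.8,0],[0,0,0,0,0,0.88,0],[0,0,0,0,0,0.95,0],[0,0,0,0,0,1.0,0],[0,0,0,0,0,1.0,0],[0,0,0,0,0,1.0,0]]])

```text
time_s: 5.77
ee_pos: [0.6004, 0.1676, 0.073]
eef_rot: [-3.14, 0.002, 0.772]
force: [-1.1, -8.8, 2.8]
grip_width: 0.0097
```

```bash
python3 - <<'E'
from h import *
o=ctrl.get_obs();print(o["ee_pos"],o["eef_rot"],o["force"],o["moment"],o["grip_width"],o["qpos"])
E
```

```text
[0.60036119 0.16758686 0.07298466] [-3.14029265e+00  1.92686234e-03  7.72191659e-01] [-1.11953426 -8.79111493  2.78724227] [-1.81455144  0.1634017   0.0024917 ] 0.009688999296781946 [ 2.13426756e-01  5.91730380e-01  1.42435207e+00  8.94106791e-05
  1.12783320e+00 -5.58802067e-01]
```

First part turn done: 1.0 rad, holding the 9.7 mm blade. Next I regrip and make the second.

>>> play_rows(steps=[[[0,0,0,0,0,0,0.35],[0,0,0,0,0,0,0.35],[0,0,0,0,0,0,0.35],[0,0,0,0,0,0,0],[0,0,0,0,0,0,0],[0,0,0,0,0,0,0],[0,0,0,0,0,0,0],[0,0,0,0,0,0.1,0],[0,0,0,0,0,0.2,0],[0,0,0,0,0,0.3,0],[0,0,0,0,0,0.4,0],[0,0,0,0,0,0.5,0],[0,0,0,0,0,0.6,0],[0,0,0,0,0,0.7,0],[0,0,0,0,0,0.8,0],[0,0,0,0,0,0.9,0],[0,0,0,0,0,1.0,0],[0,0,0,0,0,1.0,0],[0,0,0,0,0,1.0,0]]])

```text
time_s: 7.35
ee_pos: [0.5997, 0.1674, 0.0729]
eef_rot: [3.14, 0.004, -0.229]
force: [-5.8, -2.3, 3.8]
grip_width: 0.0099
```

```bash
python3 - <<'E'
from h import *
o=ctrl.get_obs();print(o["ee_pos"],o["eef_rot"],o["force"],o["moment"],o["grip_width"],o["qpos"])
E
```

```text
[0.59970187 0.16743765 0.07292691] [ 3.13987985  0.00373662 -0.22855782] [-5.75437049 -2.31033769  3.84013174] [-0.38302643  0.93788535 -0.03208883] 0.009866764799294832 [2.13430205e-01 5.91412018e-01 1.42501899e+00 5.53840711e-05
 1.12927181e+00 4.41961052e-01]
```

>>> play_rows(steps=[[[0,0,0,0,0,0,0.35],[0,0,0,0,0,0,0.35],[0,0,0,0,0,0,0.35],[0,0,0,0,0,0,0],[0,0,0,0,0,0,0],[0,0,0,0,0,0,0],[0,0,0,0,0,0,0],[0,0,0,0,0,0.1,0],[0,0,0,0,0,0.2,0],[0,0,0,0,0,0.3,0],[0,0,0,0,0,0.4,0],[0,0,0,0,0,0.5,0],[0,0,0,0,0,0.58,0],[0,0,0,0,0,0.64,0],[0,0,0,0,0,0.68,0],[0,0,0,0,0,0.7,0]]])

```text
time_s: 8.68
ee_pos: [0.5994, 0.1677, 0.0729]
eef_rot: [3.137, 0.002, -0.93]
force: [-3.4, 0.8, 1.6]
grip_width: 0.0099
```

```bash
python3 - <<'E'
from h import *
o=ctrl.get_obs();print(o["ee_pos"],o["eef_rot"],o["force"],o["moment"],o["grip_width"])
E
```

```text
[0.59936454 0.16765139 0.07289602] [ 3.13733231e+00  2.36589945e-03 -9.30397234e-01] [-3.42027636  0.81830034  1.57594907] [0.2267278  0.57337911 0.11540907] 0.009868737343052993
```

>>> play_rows(steps=[[[0,0,0,0,0,0.03,0],[0,0,0,0,0,0.06,0],[0,0,0,0,0,0.09,0],[0,0,0,0,0,0.12,0],[0,0,0,0,0,0.14,0],[0,0,0,0,0,0.14,0],[0,0,0,0,0,0.14,0]]])

```text
time_s: 9.27
ee_pos: [0.5993, 0.1677, 0.0729]
eef_rot: [3.137, 0.002, -1.069]
force: [-1.9, 0.8, 1.8]
grip_width: 0.0101
```

```bash
python3 - <<'E'
from h import *
o=ctrl.get_obs();print(o["ee_pos"],o["eef_rot"],o["force"],o["moment"],o["grip_width"])
E
```

```text
[0.59931338 0.16767258 0.07290732] [ 3.13693693e+00  1.69772386e-03 -1.06905539e+00] [-1.88890576  0.78697287  1.78031145] [0.11526753 0.3249083  0.617941  ] 0.010071131217273332
```

The moment rises to 0.62 N m at the expected angle, so the key is at its stop. I'll release, rise and go above the grip.

>>> play_rows(steps=[[[0,0,0,0,0,0,0.5],[0,0,0,0,0,0,0.5],[0,0,0,0,0,0,0.5],[0,0,0,0,0,0,0.5],[0,0,-3,0,0,0,0.6],[0,0,-7,0,0,0,0.6],[0,0,-11,0,0,0,0.6],[0,0,-15,0,0,0,0.6],[0,0,-17.7,0,0,0,0.7],[33,16.1,-17.7,0,0,0.5,0.7],[33,16.1,-17.7,0,0,0.5,0.7],[33,16.1,-17.7,0,0,0.5,0.7],[33,16.1,-17.7,0,0,0.5,0.7],[33,16.1,-17.7,0,0,0.5,0.7],[33,16.1,-17.7,0,0,0.5,0.7],[33,16.1,-17.7,0,0,0.5,0.7],[33,16.1,-17.7,0,0,0.5,0.7],[33,16.1,-17.7,0,0,0.5,0.7],[33,16.1,-17.7,0,0,0.5,0.7],[33,16.1,-17.7,0,0,0.5,0.7]]])

```text
time_s: 10.93
ee_pos: [0.6174, -0.2006, 0.2496]
eef_rot: [3.136, -0.0, -1.572]
force: [-0.0, 0.7, 0.2]
grip_width: 0.0658
```

```bash
python3 - <<'E'
from h import *
np.set_printoptions(precision=4,suppress=True)
o=ctrl.get_obs();print(o["ee_pos"],o["eef_rot"],o["qpos"])
c=ctrl.camera("wrist");T=ctrl.camera("top");S=ctrl.camera("scene")
f=lambda c,x0,y0:cv2.resize(c["frame"][y0:y0+60,x0:x0+48],(240,300),interpolation=cv2.INTER_CUBIC)
cv2.imwrite("pics/w2.png",np.hstack([c["frame"],np.vstack([f(T,195,200),f(S,320,200)])[:420] if 0 else cv2.resize(np.vstack([f(T,195,200),f(S,320,200)]),(168,420))]))
E
```

```text
[ 0.6174 -0.2006  0.2496] [ 3.1362 -0.0004 -1.5718] [-0.3696  0.507   1.1333 -0.0024  1.5063  1.2023]
```

View pics/w2.png

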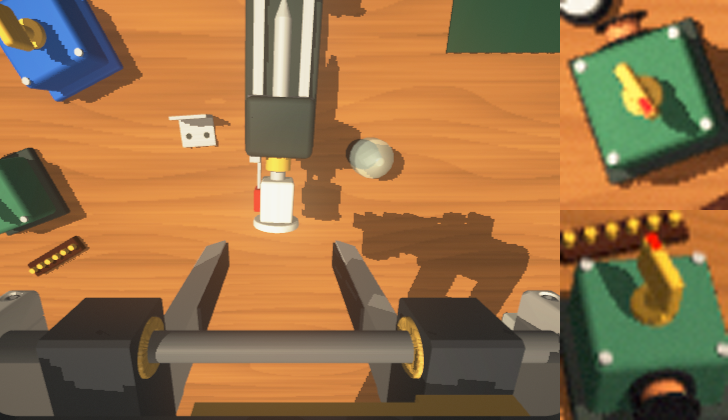

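The key's red end now points away from the reel, down and right in the top view, at about −2.6 rad against the expected −2.55. In the wrist view the grip block is around (277,200) and the button is at (257,200).

```bash
python3 - <<'E'
from h import *
np.set_printoptions(precision=4,suppress=True)
c=ctrl.camera("wrist");h=cv2.cvtColor(c["frame"],cv2.COLOR_BGR2HSV)
for v in(184,190,196,202,208,214):
    r=h[v];w=[u for u in range(245,310) if r[u,1]<60 and r[u,2]>120];print(v,w[0],w[-1],[plane(c,u,v,.127)[:2] for u in(w[0],w[-1]+1)])
col=h[:,278];print([ (v,*col[v]) for v in range(172,236,2)])
for v in(184,192,200,208): # red
    r=h[v];w=[u for u in range(240,275) if (r[u,0]<6 or r[u,0]>172) and r[u,1]>180];print("red",v,w[:1],w[-1:])
m,b=blobs(c["frame"],(0,180,90),(6,255,255),(240,170,280,235));print(cen(b[0]),cv2.boundingRect(b[0]))
# tailstock top: dark mask edges
for v in(102,115,130,145):
    w=[u for u in range(225,335) if h[v,u,2]<110 and h[v,u,0]>30];print("ts",v,w[0],w[-1],plane(c,(w[0]+w[-1]+1)/2,v,.138)[:2])
E
```

```text
184 261 295 [array([ 0.6377, -0.1792]), array([ 0.6379, -0.2144])]
190 264 295 [array([ 0.6316, -0.1821]), array([ 0.6317, -0.2145])]
196 264 295 [array([ 0.6253, -0.1821]), array([ 0.6254, -0.2146])]
202 264 294 [array([ 0.619, -0.182]), array([ 0.6191, -0.2137])]
208 263 294 [array([ 0.6126, -0.1809]), array([ 0.6127, -0.2138])]
214 263 293 [array([ 0.6061, -0.1808]), array([ 0.6062, -0.2129])]
[(172, np.uint8(19), np.uint8(58), np.uint8(175)), (174, np.uint8(23), np.uint8(27), np.uint8(242)), (176, np.uint8(23), np.uint8(27), np.uint8(242)), (178, np.uint8(23), np.uint8(27), np.uint8(242)), (180, np.uint8(22), np.uint8(42), np.uint8(230)), (182, np.uint8(20), np.uint8(60), np.uint8(216)), (184, np.uint8(26), np.uint8(17), np.uint8(247)), (186, np.uint8(30), np.uint8(7), np.uint8(247)), (188, np.uint8(30), np.uint8(7), np.uint8(247)), (190, np.uint8(30), np.uint8(7), np.uint8(247)), (192, np.uint8(30), np.uint8(7), np.uint8(247)), (194, np.uint8(30), np.uint8(7), np.uint8(247)), (196, np.uint8(30), np.uint8(7), np.uint8(247)), (198, np.uint8(30), np.uint8(7), np.uint8(247)), (200, 
[... 422 characters left out ...]
uint8(247)), (218, np.uint8(30), np.uint8(8), np.uint8(247)), (220, np.uint8(30), np.uint8(8), np.uint8(247)), (222, np.uint8(25), np.uint8(30), np.uint8(243)), (224, np.uint8(18), np.uint8(68), np.uint8(173)), (226, np.uint8(22), np.uint8(56), np.uint8(217)), (228, np.uint8(27), np.uint8(9), np.uint8(247)), (230, np.uint8(30), np.uint8(7), np.uint8(247)), (232, np.uint8(28), np.uint8(12), np.uint8(247)), (234, np.uint8(15), np.uint8(164), np.uint8(236))]
red 184 [] []
red 192 [257] [262]
red 200 [257] [261]
red 208 [257] [261]
(259.18063314711355, 199.9702048417132) (257, 189, 6, 23)Traceback (most recent call last):
  File "<stdin>", line 12, in <module>
IndexError: list index out of range
```

```bash
python3 - <<'E'
from h import *
np.set_printoptions(precision=4,suppress=True)
c=ctrl.camera("wrist");h=cv2.cvtColor(c["frame"],cv2.COLOR_BGR2HSV)
def line(P): P=np.array(P);return P.mean(0),np.polyfit(P[:,0],P[:,1],1)[0]
# dark winder vs wood: wood saturated & bright
L=[];R=[];TL=[];TR=[]
for v in range(2,150,4):
    dark=[u for u in range(232,335) if not(h[v,u,1]>120 and h[v,u,0]<22)]
    print(v,dark[0],dark[-1],end=' | ')
    if v<90: L.append(plane(c,dark[0],v,.022)[:2])
    elif 104<v<150: TL.append(plane(c,dark[0],v,.138)[:2])
print();print("bed left",line(L));print("ts left",line(TL))
# spindle: bright low-sat near centre
P=[]
for v in range(20,90,5):
    w=[u for u in range(270,296) if h[v,u,2]>100 and h[v,u,1]<90]
    if w: P.append(plane(c,(w[0]+w[-1]+1)/2,v,.11)[:2]);
print("spindle",line(P),P[0],P[-1])
E
```

```text
2 249 325 | 6 249 325 | 10 249 325 | 14 249 324 | 18 249 324 | 22 249 324 | 26 249 324 | 30 249 323 | 34 249 323 | 38 249 323 | 42 249 322 | 46 249 322 | 50 249 322 | 54 249 322 | 58 249 321 | 62 248 321 | 66 248 321 | 70 248 320 | 74 248 320 | 78 248 320 | 82 248 320 | 86 248 319 | 90 248 319 | 94 248 319 | 98 248 318 | 102 248 318 | 106 248 318 | 110 248 317 | 114 248 317 | 118 248 317 | 122 248 316 | 126 248 316 | 130 248 316 | 134 248 315 | 138 248 315 | 142 248 315 | 146 249 315 | 
bed left (array([ 0.7857, -0.1602]), np.float64(-0.04179785579273668))
ts left (array([ 0.6942, -0.1685]), np.float64(-0.01355102437018234))
spindle (array([ 0.7606, -0.2009]), np.float64(-0.020137735473891104)) [ 0.7879 -0.2012] [ 0.7323 -0.1997]
```

```bash
python3 - <<'E'
from h import *
np.set_printoptions(precision=4,suppress=True)
c=ctrl.camera("wrist");T=ctrl.camera("top")
for u,v in((249,4),(325,4),(248,84),(319.8,84)): print("bed",plane(c,u,v,.022)[:2])
print("ts mid", plane(c,281,140,.138)[:2])
h=cv2.cvtColor(T["frame"],cv2.COLOR_BGR2HSV)
for v in range(75,212,6):
    w=[u for u in range(335,400) if not(h[v,u,1]>120 and h[v,u,0]<22)]
    if w: print(v,w[0],plane(T,w[0],v,.022)[:2],end=' ')
# spindle whole in wrist
g=cv2.cvtColor(c["frame"],cv2.COLOR_BGR2GRAY)
for v in(30,60,85): print("\n",v,list(g[v,255:320]))
E
```

```text
bed [ 0.8279 -0.1616]
bed [ 0.8284 -0.2496]
bed [ 0.7418 -0.1582]
bed [ 0.7422 -0.2472]
ts mid [ 0.6819 -0.1989]
75 360 [ 1.0185 -0.2067] 81 347 [ 1.0011 -0.1705] 87 345 [ 0.9839 -0.1646] 93 345 [ 0.9669 -0.1642] 99 345 [ 0.9499 -0.1639] 105 345 [ 0.933  -0.1635] 111 344 [ 0.9161 -0.1604] 117 344 [ 0.8993 -0.16  ] 123 344 [ 0.8826 -0.1596] 129 344 [ 0.8659 -0.1593] 135 344 [ 0.8493 -0.1589] 141 344 [ 0.8327 -0.1585] 147 344 [ 0.8162 -0.1582] 153 344 [ 0.7998 -0.1578] 159 343 [ 0.7834 -0.1548] 165 343 [ 0.767  -0.1544] 171 343 [ 0.7507 -0.1541] 177 343 [ 0.7345 -0.1537] 183 343 [ 0.7183 -0.1534] 189 343 [ 0.7022 -0.153 ] 195 343 [ 0.6861 -0.1527] 201 343 [ 0.6701 -0.1523] 207 357 [ 0.6541 -0.1891] 
 30 [np.uint8(98), np.uint8(153), np.uint8(217), np.uint8(230), np.uint8(232), np.uint8(232), np.uint8(232), np.uint8(233), np.uint8(232), np.uint8(232), np.uint8(233), np.uint8(225), np.uint8(175), np.uint8(75), np.uint8(74), np.uint8(74), np.uint8(84), np.uint8(98), np.uint8(99), np.uint8(98), np.uint8(99), np.uint8(98), np.uint8(104), np.uint8(153), np.uint8(207), np.uint8(219), np.uint8
[... 1785 characters left out ...]
p.uint8(99), np.uint8(98), np.uint8(99), np.uint8(104), np.uint8(155), np.uint8(210), np.uint8(221), np.uint8(226), np.uint8(230), np.uint8(236), np.uint8(239), np.uint8(238), np.uint8(234), np.uint8(229), np.uint8(219), np.uint8(209), np.uint8(196), np.uint8(180), np.uint8(157), np.uint8(132), np.uint8(111), np.uint8(97), np.uint8(97), np.uint8(96), np.uint8(96), np.uint8(96), np.uint8(97), np.uint8(97), np.uint8(96), np.uint8(138), np.uint8(210), np.uint8(233), np.uint8(234), np.uint8(233), np.uint8(231), np.uint8(231), np.uint8(232), np.uint8(233), np.uint8(233), np.uint8(214), np.uint8(126), np.uint8(72), np.uint8(71), np.uint8(81), np.uint8(95), np.uint8(90), np.uint8(83), np.uint8(79)]
```

>>> play_rows(steps=[[[-0.3,0,3,0,0,0.036,0.7],[-0.3,0,6,0,0,0.036,0.7],[-0.3,0,9,0,0,0.036,0.7],[-0.3,0,12,0,0,0.036,0.7],[-0.3,0,14.5,0,0,0.036,0.7],[-0.3,0,15.9,0,0,0.036,0.7],[-0.3,0,15.9,0,0,0.036,0.7],[-0.3,0,15.9,0,0,0.036,0],[-0.3,0,15.9,0,0,0.036,0],[-0.3,0,15.9,0,0,0.036,0],[-0.3,0,15.9,0,0,0.036,0],[-0.3,0,15.9,0,0,0.036,0],[-0.3,0,15.9,0,0,0.036,0],[-0.3,0,15.9,0,0,0.036,0],[-0.3,0,15.9,0,0,0.036,0]]], force=45)

```text
time_s: 12.53
ee_pos: [0.6177, -0.1965, 0.0925]
eef_rot: [3.139, -0.003, -1.604]
force: [1.5, -7.0, 2.5]
grip_width: 0.0342
```

```bash
python3 - <<'E'
from h import *
o=ctrl.get_obs();print(o["ee_pos"],o["eef_rot"],o["force"],o["moment"],o["grip_width"])
E
```

```text
[ 0.6176738  -0.19651938  0.09253965] [ 3.13936923e+00 -3.12028467e-03 -1.60446437e+00] [ 1.49651325 -7.01712914  2.46997241] [-0.97329934 -0.08616285 -0.07877357] 0.03415080928554401
```

>>> play_rows(steps=[[[0,0.5,0,0,0,0,0],[0,1.0,0,0,0,0,0],[0,1.5,0,0,0,0,0],[0,2.0,0,0,0,0,0],[0,2.5,0,0,0,0,0],[0,3.0,0,0,0,0,0],[0,3.5,0,0,0,0,0],[0,3.8,0,0,0,0,0],[0,3.8,0,0,0,0,0]]])

```text
time_s: 13.28
ee_pos: [0.5792, -0.1951, 0.0927]
eef_rot: [3.139, -0.003, -1.605]
force: [3.5, -0.9, -5.8]
grip_width: 0.0344
```

```bash
python3 - <<'E'
from h import *
o=ctrl.get_obs();print(o["ee_pos"],o["eef_rot"],o["force"],o["moment"],o["grip_width"])
E
```

```text
[ 0.57920252 -0.19512882  0.09265762] [ 3.13922841e+00 -2.97022651e-03 -1.60458495e+00] [ 3.53852214 -0.87814937 -5.83491642] [ 0.41431385 -0.71536523 -0.06720633] 0.03440142995839916
```

>>> play_rows(steps=[[[0,0.5,0,0,0,0,0],[0,1.0,0,0,0,0,0],[0,1.5,0,0,0,0,0],[0,2.0,0,0,0,0,0],[0,2.5,0,0,0,0,0],[0,3.0,0,0,0,0,0],[0,3.5,0,0,0,0,0],[0,4.0,0,0,0,0,0],[0,4.5,0,0,0,0,0],[0,4.8,0,0,0,0,0],[0,4.8,0,0,0,0,0],[0,4.8,0,0,0,0,0]]])

```text
time_s: 14.28
ee_pos: [0.5316, -0.1933, 0.0927]
eef_rot: [3.14, -0.003, -1.604]
force: [9.1, 0.2, -8.4]
grip_width: 0.0343
```

```bash
python3 - <<'E'
from h import *
o=ctrl.get_obs();print(o["ee_pos"],o["eef_rot"],o["force"],o["moment"],o["grip_width"])
E
```

```text
[ 0.5315986  -0.19331317  0.09267415] [ 3.14015181e+00 -2.76668611e-03 -1.60448977e+00] [ 9.07598016  0.23117539 -8.40119464] [ 0.50455257 -1.42808074  0.03962978] 0.03429890703925676
```

>>> play_rows(steps=[[[0,0.1,0,0,0,0,0],[0,0.2,0,0,0,0,0],[0,0.3,0,0,0,0,0],[0,0.4,0,0,0,0,0],[0,0.4,0,0,0,0,0],[0,0.4,0,0,0,0,0]]])

```text
time_s: 14.78
ee_pos: [0.5281, -0.1932, 0.0927]
eef_rot: [3.141, -0.003, -1.604]
force: [8.6, -1.2, -8.2]
grip_width: 0.0346
```

```bash
python3 - <<'E'
from h import *
o=ctrl.get_obs();print(o["ee_pos"],o["eef_rot"],o["force"],o["moment"],o["grip_width"])
T=ctrl.camera("top");S=ctrl.camera("scene");W=ctrl.camera("wrist")
f=lambda c,x0,y0:cv2.resize(c["frame"][y0:y0+75,x0:x0+100],(400,300),interpolation=cv2.INTER_CUBIC)
cv2.imwrite("pics/e1.png",np.vstack([np.hstack([f(T,320,170),f(T,180,195)]),np.hstack([f(S,120,130),cv2.resize(W["frame"],(400,300))])]))
E
```

```text
[ 0.52814462 -0.19315701  0.09268202] [ 3.14128597e+00 -2.85771504e-03 -1.60437106e+00] [ 8.62587811 -1.17807528 -8.19959214] [ 0.25102586 -1.35378774 -0.01136224] 0.034588766248574314
```

View pics/e1.png

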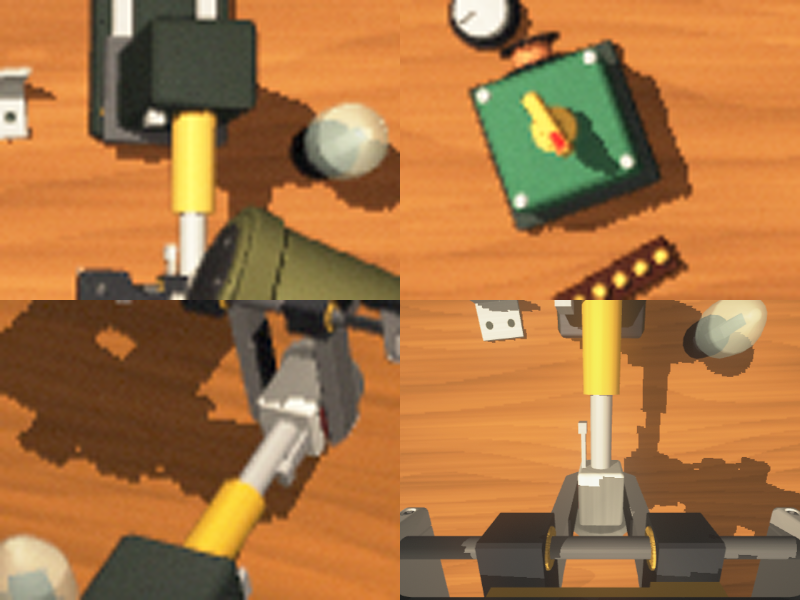

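Sleeve and rod are both out, with 89.6 mm of travel so far and 8.6 N of pull, which is spring only. I'll pull a bit further to feel the stop.

>>> play_rows(steps=[[[0,0.1,0,0,0,0,0],[0,0.2,0,0,0,0,0],[0,0.3,0,0,0,0,0],[0,0.3,0,0,0,0,0],[0,0.3,0,0,0,0,0]]])

```text
time_s: 15.35
ee_pos: [0.5273, -0.1931, 0.0928]
eef_rot: [-3.137, -0.004, -1.604]
force: [22.7, -1.4, -13.3]
grip_width: 0.0343
```

```bash
python3 - <<'E'
from h import *
o=ctrl.get_obs();print(o["ee_pos"],o["eef_rot"],o["force"],o["moment"],o["grip_width"])
E
```

```text
[ 0.52731536 -0.19314765  0.09284602] [-3.13670759 -0.0036449  -1.604255  ] [ 22.66221153  -1.38427361 -13.34952134] [ 0.11923822 -3.4938713  -0.11241786] 0.034304119613872086
```

At the stop: pull has risen to 22.7 N and travel is 90.4 mm. One check that the hold is steady, then hand in.

```bash
python3 - <<'E'
from h import *
for i in range(12): T=ctrl.camera("top")
o=ctrl.get_obs();print(o["time_s"],o["ee_pos"],o["force"],o["grip_width"])
if o["ee_pos"][0]<.5285 and o["grip_width"]<.0355 and o["force"][0]>12: print("handing in",ctrl.hand_in())
E
```

```text
15.95 [ 0.5273214  -0.1931305   0.09285513] [ 23.27921586  -2.8615298  -13.34887317] 0.03437352424002506
the job is handed in; nothing more can be done
handing in None
```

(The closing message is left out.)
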